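# Bring the hanging specimen pot to rest over the stage seat

## Robot

A 6-joint arm with a two-finger parallel gripper is mounted at the origin on the work surface. World frame = base frame: x ahead of the robot, y to its left, z up, the work surface at z = 0. Lengths are in m, angles in rad, forces in N, time in s.
With the tool pointing down it reaches from about 0.35 to 0.925 m from the base axis. Payload 6.4 kg.
Tool frame: the origin (TCP) lies midway between the tips of the shut fingers; the grasp point (between the pads) lies 19 mm behind it; z points along the fingers, y is the line along which they close (so a half turn about z gives the same grasp; the last joint's range is limited). The gripper opens to 85 mm and grips with 20 to 120 N. Pads are 22 mm wide; open, the fingers measure 114 mm over their backs; the gripper's body (76 mm by 85 mm) begins 54 mm behind the grasp point. The pads swing forward as they close: fully open they stand 13 mm farther back than shut.
Start: joints at [-1.393, 0.245, 1.558, -0, 1.339, -0.174], TCP at [0.224, -0.61, 0.231] pointing down, gripper open.
Joint ranges: [-3.13, 3.13], [-1.02, 2.26], [0.13, 2.54], [-0.95, 4.09], [0.21, 2.88], [-2.74, 2.74]. Speed limits (rad/s): [2.57, 2.57, 3.14, 3.14, 3.14, 3.14].

## Interface

Orientations are given as [roll, pitch, yaw] about the fixed x, y, z axes, in that order (R = Rz(yaw) Ry(pitch) Rx(roll)).
In Python, from workcell import readout, eyes, hand_in, nets gives the robot as it stands.
- The arm moves only by the tool jog_arm, never from a script. Its argument "motion" is a list of rows, each an object with "fingers": the finger opening in m, from 0 to 0.0854; "translation": the shift along the tool's x, y, z in m, a list of three; "delta_rot": the turn, a rotation vector about the tool's x, y, z in rad, a list of three. In form: [{"fingers": fingers, "translation": [tx, ty, tz], "delta_rot": [ax, ay, az]}, ...]. A call has 1 to 10 rows; each row shifts and turns the commanded pose from where the row before left it, along the tool's axes as they then stand; what a row does not reach is not made up. A row lasts 1/8 s, in which the tool goes at most 62.5 mm and 10.7 degrees, less where a joint would pass 70% of its speed; a pose out of reach is approached as far as the arm can. A call with a gripper value outside its range is refused whole. The fingers move at their own pace and stop on an object; "squeeze" is the grip in N (left out, the last holds). Time passes only in rows, so rows that do not move let the fingers close. It gives the time, the measured TCP pose, the force, the opening and the grip force at its end, in the units of the state.
- readout.sense(): the state, without advancing time (a new reading comes with each control period).
- eyes.capture(name): name is "scene" or "side" or "wrist"; returns the picture (420x560x3 uint8, red, green, blue); there is no depth.
- eyes.calibration(name): a dict with "intrinsics" (3x3 intrinsics, pixels), "rvec" (rotation vector, rad) and "tvec" (3), from world to camera coordinates, as OpenCV has them; the wrist camera has in their place "T_tool_cam" (4x4, takes a point from camera to tool coordinates, whose origin is the TCP and whose axes are the flange's). Camera axes: x right, y down, z forward; pixel columns grow to the right and rows downward; lengths in m; the calibration is good to about 2 mm. The wrist camera is an equidistant fisheye: a pixel r from the principal point sees the ray r / f radians off the axis. A picture is of the moment at which its call begins: read the wrist's pose just before it. calibration takes no time and is no camera call.
- hand_in(): hands the job in; it is judged then, once.
Trained networks look in the newest picture that a camera, given by its name, has taken for a name from the list of things; names that differ only in an ending like _2 or _b are one class to them, and where a whole thing is asked for, a point or a joint stands for the part that bears it (a point fixed in the world has none). Each returns a list of dicts, best first, with "score" (0 to 1); they miss things now and then, are a little off and sometimes report something else, mostly with a low value. They report only what shows in the picture. A call takes as long as a camera call. They do not tell look-alikes from the thing itself.
- nets.find_in(camera, name): "position" ([x, y, z] in m, in the coordinates of the camera as it stood for that picture, good to about 4 mm: the middle of the surface that is visible of it).
The state is a dict: "clock": time; "joint_pos": joint angles; "joint_velocities": joint speeds; "joint_torque": joint torques, N m; "eef_pos": TCP position; "eef_rot": TCP orientation; "contact_force": force on the tool from outside, world axes, zero at the start; "wrist_torque": the same for the moment, N m; "width": finger opening in m; "grip_force": force on a finger pad.
Only numpy, scipy, OpenCV 4.12 (cv2) and the standard library are available. Lean on these libraries where they do the work, as an engineer would, in place of code of your own. Each camera call takes 0.05 s, during which the arm holds its last target. There are 200 camera calls.

## Task

Take hold of the carriage's white grip post and draw the hanging specimen pot out of its parking catch, over the steel bar, and along the rail to the receiving stage. It comes off the bar swinging and would swing for minutes: damp the swing by moving the carriage alone, without touching the hanger or the pot and without letting the pot swing back against the bar, until it hangs still and centred over the round seat, keep it so for a good four seconds, then let go of the post, leaving it hanging still there. Leave the other things on the bench alone.

Things in the scene. Friction and masses are not known exactly. Their poses are not given: they have to be found in the camera images.
- rail: Fixed straight rail: aluminium beam 700 mm long along its own y axis (which points roughly to the robot's left), 40 mm wide, top 225 mm above the bench, on two posts. Origin on the bench under the middle of the plane in which the pot hangs and swings; the beam's centre line runs 60 mm nearer the robot (own x = -60 mm).
- carriage (a joint): Position of the carriage along the rail's +y, in m; 0 in the middle, where the pivot is at y = 0 of the rail's frame; stops at -0.29 and +0.29. Moving it takes about 2 N of friction plus 4 N s/m of drag; it stays where it is left. Carriage 0.5 kg.
- grip (a point): Point to grip on the carriage's upright white round post, diameter 30 mm, height 45 mm: on its axis, 9 mm below its top, 261 mm above the bench; the post stands free for 30 mm below it. It is 120 mm nearer the robot (rail's -x) than the swing plane, clear of the hanger. Grip with the fingers either side along the rail's y, and move along y at this height.
- swing (a joint): Swing angle of the hanger about its pivot pin, rad: 0 plumb, positive when the pot swings towards the rail's +y. angle'' = -(9.81 sin(angle) + a cos(angle)) / 1.08 m, a being the carriage's acceleration along +y: nominal period 2.1 s, which the varying pot mass shifts by up to 15 percent. Hardly damped: about 45 s to fall to a third.
- pivot (a point): Pivot pin of the hanger on the carriage, 225 mm above the bench, axis along the rail's +x. The hanger is balanced: aluminium arm with a brass counterweight (diameter 48 mm) 110 mm above the pin and a steel specimen pot (diameter 44 mm) 150 mm below it; nominal mass 0.90 kg, centre of mass 15 mm below the pin, moment of inertia 0.0146 kg m2.
- foot (a point): Centre of the round cross pin (diameter 10 mm, 40 mm long along the rail's x) under the pot, 185 mm below the pivot pin; 40 mm above the bench when plumb. This point must end over the seat.
- bar (a point): Centre of the parking catch's fixed steel bar (diameter 10 mm, along the rail's x, 38 mm above the bench). At the start the pot hangs at rest on its -y side. Drawing the carriage towards +y leans the foot pin on the bar and tilts the hanger, until at about -0.3 rad (carriage some 57 mm past the bar) the pin slips over the top and the pot swings loose.
- seat (a point): Centre of the round seat (steel collar, outer diameter 68 mm) on the receiving stage, a flat grey plate 120 x 120 mm; its collar is 22 mm above the bench and the pin passes over it with 13 mm to spare. It lies in the swing plane, 150 to 340 mm from the bar in the rail's +y.
- mouse: Grey computer mouse, 62 mm across, standing loose on the bench: leave alone.
- bottle: White bottle, diameter 50 mm, 120 mm high, loose: leave alone.
- dish: Glass dish, diameter 90 mm, loose: leave alone.
- jar: Amber glass jar, diameter 60 mm, 60 mm high, loose: leave alone.
- mount_a: Grey mounted specimen, diameter 32 mm, 22 mm high, loose under the grip's path: leave alone.
- mount_b: Steel specimen, diameter 40 mm, 20 mm high, loose under the grip's path: leave alone.
- driver: Screwdriver (some 200 mm long) lying loose near the robot's right: leave alone.
Not all that is in view belongs to the job. Leave any black, blue or yellow look-alike of the part that bears seat alone.

How it is judged:
By the outcome, as a careful person would: the job done as asked, in the order asked, and still so for the second after the job is handed in, with the robot touching nothing.
It also fails if it takes over 53 s, if anything falls off the work surface, if the arm or the gripper's body presses on something with over 40 N, if the wrist force passes 120 N, or if a joint passes its speed limit or range.

## Working session

There is one attempt and no reset: what is moved stays moved. The work goes in short steps, Python scripts to look and compute and a tool call to move; the robot and the scene stay as the last step left them, time stands still between calls to the robot, and variables do not carry over. Pictures are saved under pics/ and viewed, at most 10 in all, crops included, and the job is handed in when it is done.

Besides the shell and the picture viewer there is one more tool, called as a command line: name --argument value ..., lists and objects as JSON in quotes. jog_arm: Moves the arm, as the interface text tells. Its arguments: {"type":"object","properties":{"motion":{"type":"array"},"squeeze":{"type":"number"}},"required":["motion"]}

```bash
mkdir -p pics; ls; cat > h.py <<'E'
import numpy as np, cv2
from workcell import readout, eyes, hand_in, nets
def RT(c):
    k=eyes.calibration(c); return np.array(k["intrinsics"]),cv2.Rodrigues(np.array(k["rvec"],float))[0],np.array(k["tvec"],float).ravel()
def w(c,p):
    K,R,t=RT(c); return R.T@(np.array(p)-t)
def px(c,P):
    K,R,t=RT(c); q=K@(R@np.array(P)+t); return q[:2]/q[2]
def onplane(c,uv,z):
    K,R,t=RT(c); d=R.T@np.linalg.inv(K)@[uv[0],uv[1],1]; o=-R.T@t; return o+d*(z-o[2])/d[2]
def tri(u1,u2,a="scene",b="side"):
    P=[]
    for c in(a,b):
        K,R,t=RT(c); P.append(K@np.c_[R,t])
    X=cv2.triangulatePoints(P[0],P[1],np.array(u1,float),np.array(u2,float)); return (X[:3]/X[3]).ravel()
def save(c,n):
    im=eyes.capture(c); cv2.imwrite("pics/"+n+".png",im[:,:,::-1]); return im
E
python3 - <<'E'
from h import *
print(readout.sense())
for c in("scene","side"):
    save(c,c+"0")
    print(c,eyes.calibration(c))
    for n in("grip","seat","foot","bar","rail","pivot","carriage","swing","mount_a","mount_b"):
        try:
            r=nets.find_in(c,n)
            for d in r[:3]: print(n,round(d["score"],2),w(c,d["position"]).round(3),px(c,w(c,d["position"])).round())
        except Exception as e: print(n,e)
E
```

```text
pics
{'clock': 0.0, 'joint_pos': array([-1.39309790e+00,  2.45843517e-01,  1.55903060e+00,  2.23990554e-05,
        1.33867529e+00, -1.74049449e-01]), 'joint_velocities': array([ 0.00049393, -0.00076537, -0.00061159,  0.00016149, -0.00085507,
        0.00130091]), 'joint_torque': array([-2.12234686e-04, -4.29506886e+01, -3.26127112e+01, -1.18342105e-04,
        5.38520384e-03,  5.42695787e-06]), 'eef_pos': array([ 0.22389186, -0.60962802,  0.23015256]), 'eef_rot': array([-3.13966923e+00, -3.60314205e-04,  3.51742355e-01]), 'contact_force': array([-0.66659842, -0.01040709, -0.83045593]), 'wrist_torque': array([ 0.0183188 , -0.03155623, -0.01014025]), 'grip_force': 0.0, 'width': 0.0854425322132321}
scene {'intrinsics': array([[521.37778299,   0.        , 279.29073517],
       [  0.        , 521.37778299, 204.70349538],
       [  0.        ,   0.        ,   1.        ]]), 'rvec': array([ 2.38332011,  1.07987731, -0.28792779]), 'tvec': array([-0.33557437, -0.18454093,  1.71146333])}
grip 0.59 [ 0.562 -0.242  0.24 ] [218. 285.]
grip 0.22 [ 0.326 -0.279  0.025] [162. 264.]
seat 0.97 [0.756
[... 592 characters left out ...]
.        ]]), 'rvec': array([ 1.00863328, -2.29017266,  1.16120263]), 'tvec': array([0.35450722, 0.32994819, 1.18181139])}
grip 0.56 [ 0.566 -0.23   0.244] [318. 142.]
grip 0.23 [ 0.567 -0.23   0.076] [316. 187.]
seat 0.98 [0.192 0.392 0.02 ] [242. 386.]
seat 0.94 [0.571 0.15  0.012] [224. 254.]
seat 0.93 [0.748 0.405 0.017] [115. 263.]
foot 0.54 [ 0.566 -0.229  0.076] [316. 188.]
bar 0.92 [ 0.577 -0.154  0.008] [297. 213.]
rail 0.77 [0.506 0.13  0.214] [240. 205.]
pivot 0.95 [ 0.563 -0.229  0.241] [319. 143.]
carriage 0.71 [ 0.568 -0.224  0.239] [317. 144.]
swing 0.87 [ 0.566 -0.232  0.256] [319. 138.]
mount_a 0.53 [0.432 0.105 0.023] [267. 268.]
mount_b 0.53 [0.432 0.105 0.023] [267. 268.]
```

View pics/scene0.png

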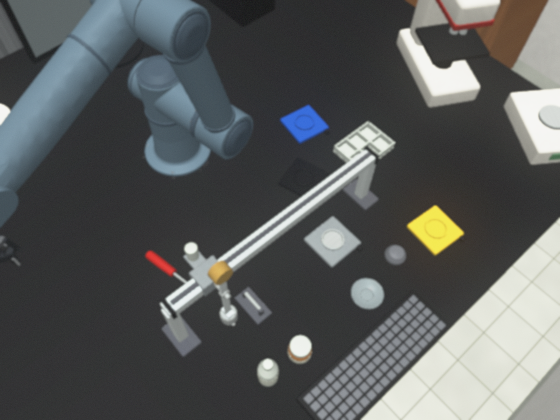

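View pics/side0.png

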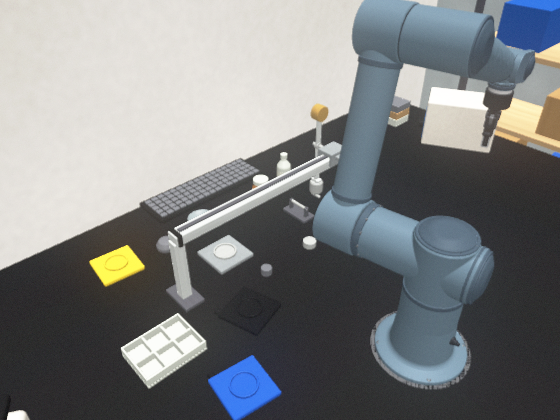

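The white post's top is at about (191,248) in scene and is hidden by the arm in side. The grey seat is at (332,240) in scene and (224,251) in side; its look-alikes are black (302,178), blue (304,123) and yellow (436,229). The bar is at (254,303) in scene and (298,209) in side. White things that could be taken for the post are the bottle (268,372), the jar lid (300,348) and the mounts. I'll check the choice in a crop.

```bash
python3 - <<'E'
import cv2,numpy as np
a=cv2.imread("pics/scene0.png")[225:355,150:360]; b=cv2.imread("pics/side0.png")[95:275,160:360]
a=cv2.resize(a,None,fx=3.6,fy=3.6,interpolation=cv2.INTER_CUBIC); cv2.imwrite("pics/ca.png",a)
b=cv2.resize(b,None,fx=3.3,fy=3.3,interpolation=cv2.INTER_CUBIC); cv2.imwrite("pics/cb.png",b)
E
```

```text
(no output)
```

View pics/ca.png

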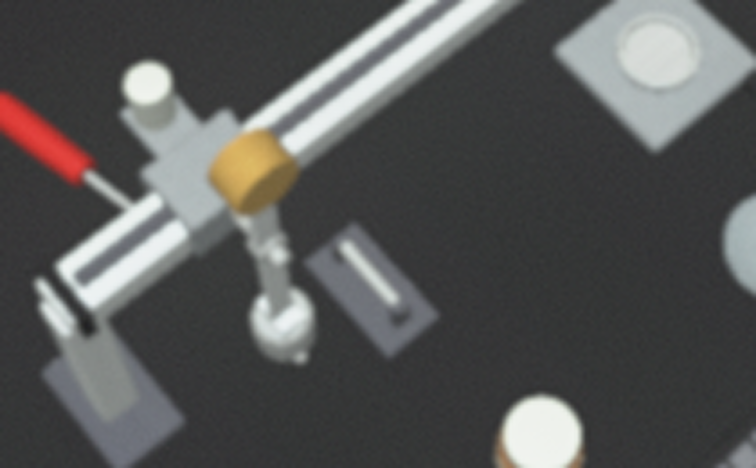

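View pics/cb.png

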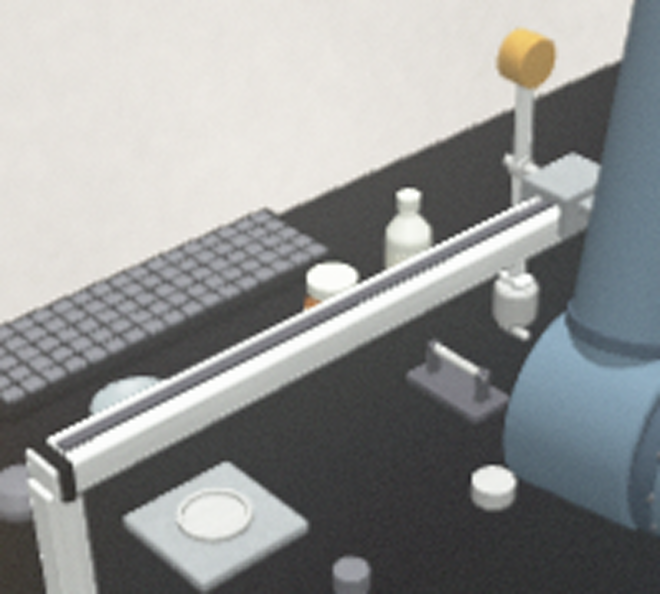

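```bash
python3 - <<'E'
from h import *
S=lambda x,y:(150+(x+.5)/3.6-.5,225+(y+.5)/3.6-.5)
D=lambda x,y:(160+(x+.5)/3.3-.5,95+(y+.5)/3.3-.5)
seat=tri(S(658,53),D(215,513)); bar=tri(S(371,274),D(457,362))
print("tri seat",seat.round(4),"bar",bar.round(4))
s=[onplane("scene",S(658,53),.022),onplane("side",D(215,513),.022)]; b=[onplane("scene",S(371,274),.043),onplane("side",D(457,362),.043)]
print(np.round(s,4),np.round(b,4))
be=[onplane("scene",S(343,243),.043),onplane("scene",S(400,305),.043)];print("bar dir",np.degrees(np.arctan2(*(be[1]-be[0])[1::-1])),np.linalg.norm(be[1]-be[0]))
p=onplane("scene",S(148,82),.270); print("post top",p.round(4))
# grooved rail line via scene
r=[onplane("scene",S(80,279),.225),onplane("scene",S(445,5),.225)];v=r[1]-r[0];print("rail groove",np.round(r,4),"yaw",np.degrees(np.arctan2(-v[0],v[1])))
r=[onplane("side",D(68,444),.225),onplane("side",D(545,203),.225)];v=r[0]-r[1];print("rail groove side",np.round(r,4),"yaw",np.degrees(np.arctan2(-v[0],v[1])))
m=(np.mean(s,0)-np.mean(b,0));print("seat-bar",np.linalg.norm(m[:2]),np.degrees(np.arctan2(-m[0],m[1])))
# pivot/counterweight/pot
print("pot/cw from nets; foot mid", tri(S(283,330),D(515,308)))
print(eyes.calibration("wrist"))
E
```

```text
tri seat [0.5806 0.1403 0.0168] bar [ 0.5789 -0.1604  0.036 ]
[[0.5828 0.1387 0.022 ]
 [0.5748 0.1431 0.022 ]] [[ 0.5814 -0.1618  0.043 ]
 [ 0.5718 -0.1538  0.043 ]]
bar dir 0.5589187780954161 0.06505921138024898
post top [ 0.457  -0.2381  0.27  ]
rail groove [[ 0.5197 -0.345   0.225 ]
 [ 0.5216 -0.0378  0.225 ]] yaw -0.3528274918345776
rail groove side [[ 0.5134  0.3089  0.225 ]
 [ 0.5143 -0.2041  0.225 ]] yaw 0.09923607470940915
seat-bar 0.29871138632067806 -0.41729785663790125
pot/cw from nets; foot mid [ 0.57870315 -0.24121535  0.06304636]
{'intrinsics': array([[325.1922621 ,   0.        , 275.27303218],
       [  0.        , 325.1922621 , 208.8037158 ],
       [  0.        ,   0.        ,   1.        ]]), 'T_tool_cam': array([[ 6.92683801e-04, -9.55910231e-01, -2.93658221e-01,
         7.67195044e-02],
       [ 9.99999725e-01,  5.83922705e-04,  4.58035610e-04,
        -2.63288505e-04],
       [-2.66367223e-04, -2.93658457e-01,  9.55910372e-01,
        -1.41910734e-01],
       [ 0.00000000e+00,  0.00000000e+00,  0.00000000e+00,
         1.00000000e+00]])}
```

jog_arm --motion '[{"fingers": 0.0854,"translation": [0,0,-0.014],"delta_rot": [0,0,-0.186]},{"fingers": 0.0854,"translation": [0,0,-0.014],"delta_rot": [0,0,-0.186]},{"fingers": 0.0854,"translation": [0,0,-0.014],"delta_rot": [0,0,-0.186]},{"fingers": 0.0854,"translation": [0,0,-0.014],"delta_rot": [0,0,-0.186]},{"fingers": 0.0854,"translation": [0,0,-0.014],"delta_rot": [0,0,-0.186]},{"fingers": 0.0854,"translation": [0,0,-0.014],"delta_rot": [0,0,-0.186]},{"fingers": 0.0854,"translation": [0,0,-0.014],"delta_rot": [0,0,-0.186]},{"fingers": 0.0854,"translation": [0,0,-0.014],"delta_rot": [0,0,-0.186]},{"fingers": 0.0854,"translation": [0,0,-0.014],"delta_rot": [0,0,-0.186]},{"fingers": 0.0854,"translation": [0,0,0],"delta_rot": [0,0,-0.186]}]'

```text
clock: 2.35
eef_pos: [0.2241, -0.6107, 0.3591]
eef_rot: [-3.14, 0.003, 2.218]
contact_force: [0.6, 0.0, 0.0]
width: 0.085
grip_force: 0.0
```

jog_arm --motion '[{"fingers": 0.0854,"translation": [0,0,0],"delta_rot": [0,0,-0.186]},{"fingers": 0.0854,"translation": [0,0,0],"delta_rot": [0,0,-0.186]},{"fingers": 0.0854,"translation": [0,0,0],"delta_rot": [0,0,-0.186]},{"fingers": 0.0854,"translation": [0,0,0],"delta_rot": [0,0,-0.186]},{"fingers": 0.0854,"translation": [0,0,0],"delta_rot": [0,0,-0.186]}]'

```text
clock: 2.98
eef_pos: [0.2807, -0.5944, 0.355]
eef_rot: [-3.123, -0.04, 3.028]
contact_force: [-0.1, -0.2, -0.3]
width: 0.0857
grip_force: 0.0
```

jog_arm --motion '[{"fingers": 0.0854,"translation": [-0.02,0.055,0],"delta_rot": [0,0,0]},{"fingers": 0.0854,"translation": [-0.02,0.055,0],"delta_rot": [0,0,0]},{"fingers": 0.0854,"translation": [-0.02,0.055,0],"delta_rot": [0,0,0]},{"fingers": 0.0854,"translation": [-0.02,0.055,0],"delta_rot": [0,0,0]},{"fingers": 0.0854,"translation": [-0.02,0.055,0],"delta_rot": [0,0,0]},{"fingers": 0.0854,"translation": [0,0,0],"delta_rot": [0,0,0]}]'

```text
clock: 3.72
eef_pos: [0.4134, -0.3282, 0.3464]
eef_rot: [-3.124, -0.038, 3.036]
contact_force: [-0.2, -0.2, 0.4]
width: 0.0855
grip_force: 0.0
```

```bash
python3 - <<'E'
from h import *
s=readout.sense(); print(s["clock"],s["joint_pos"].round(3),s["eef_pos"].round(4),s["eef_rot"].round(4))
im=save("scene","s1")
E
```

```text
3.725 [-0.867 -0.105  1.719 -0.039  1.543 -2.331] [ 0.4134 -0.3282  0.3464] [-3.1237 -0.0377  3.0356]
```

View pics/s1.png

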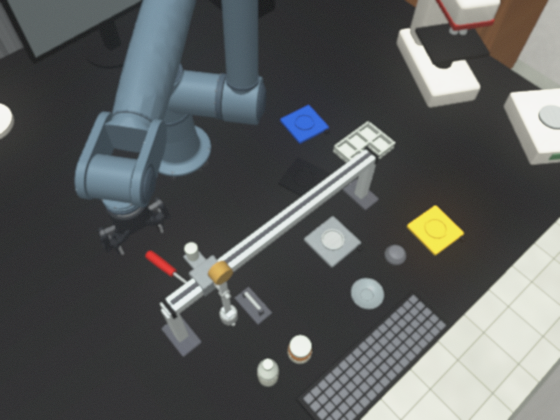

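The scene view shows the gripper clear of everything at about (135,220), with the post at (191,248) and the carriage undisturbed. Next I work out the orientation fix.

```bash
cat >> h.py <<'E'
from scipy.spatial.transform import Rotation as Ro
def delta(target,yaw=np.pi):
    s=readout.sense(); R=Ro.from_euler("xyz",s["eef_rot"]); T=Ro.from_euler("xyz",[np.pi,0,yaw])
    return (R.inv()*T).as_rotvec().round(4),R.inv().apply(np.array(target)-s["eef_pos"]).round(4)
def wpx(P):
    s=readout.sense(); k=eyes.calibration("wrist"); T=np.array(k["T_tool_cam"]);K=np.array(k["intrinsics"])
    t=Ro.from_euler("xyz",s["eef_rot"]).inv().apply(np.array(P)-s["eef_pos"]); c=T[:3,:3].T@(t-T[:3,3])
    r=np.hypot(c[0],c[1]); th=np.arctan2(r,c[2]); return K[:2,2]+K[0,0]*th*c[:2]/r
E
python3 - <<'E'
from h import *
print(delta([.455,-.237,.33]), wpx([.455,-.237,.27]))
for c in("scene","side"): K,R,t=RT(c); print(c,(-R.T@t).round(3))
E
```

```text
(array([-0.0165, -0.039 , -0.1078]), array([-0.0327,  0.0972,  0.0134])) [400.40807093 260.81185168]
scene [ 1.001 -0.463  1.364]
side [-0.338  0.766  0.965]
```

jog_arm --motion '[{"fingers": 0.0854,"translation": [-0.016,0.048,0.007],"delta_rot": [-0.0165,-0.039,-0.1078]},{"fingers": 0.0854,"translation": [-0.021,0.046,0.005],"delta_rot": [0,0,0]},{"fingers": 0.0854,"translation": [0,0,0],"delta_rot": [0,0,0]},{"fingers": 0.0854,"translation": [0,0,0],"delta_rot": [0,0,0]}]'

```text
clock: 4.28
eef_pos: [0.4538, -0.2405, 0.3328]
eef_rot: [3.141, -0.0, 3.137]
contact_force: [-0.7, -0.4, -0.9]
width: 0.0852
grip_force: 0.0
```

```bash
python3 - <<'E'
from h import *
s=readout.sense(); print(s["clock"],s["eef_pos"].round(4),s["eef_rot"].round(4)); print(delta([.455,-.237,.33]), wpx([.455,-.237,.27]))
im=save("wrist","w1")
E
```

```text
4.275 [ 0.4538 -0.2405  0.3328] [ 3.1414e+00 -5.0000e-04  3.1374e+00]
(array([ 0.0002, -0.0005, -0.0042]), array([-0.0012,  0.0035,  0.0028])) [279.26181995 225.54623116]
```

View pics/w1.png

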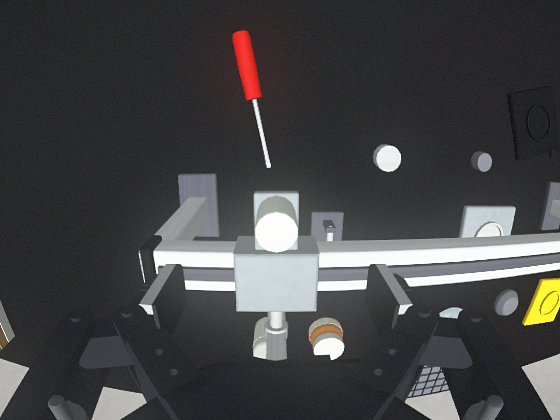

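The post's top is at (277,229) in the wrist view, against a predicted (279,225). That puts it at about (0.457, -0.2385), which agrees with the scene view. Next I descend and grip.

jog_arm --motion '[{"fingers": 0.0854,"translation": [-0.003,0.002,0.047],"delta_rot": [0,0,-0.004]},{"fingers": 0.0854,"translation": [0,0,0.047],"delta_rot": [0,0,0]},{"fingers": 0.05,"translation": [0,0,0],"delta_rot": [0,0,0]},{"fingers": 0.02,"translation": [0,0,0],"delta_rot": [0,0,0]},{"fingers": 0.02,"translation": [0,0,0],"delta_rot": [0,0,0]},{"fingers": 0.02,"translation": [0,0,0],"delta_rot": [0,0,0]}]' --squeeze 60

```text
clock: 5.08
eef_pos: [0.458, -0.2387, 0.2418]
eef_rot: [-3.138, 0.003, -3.141]
contact_force: [-2.1, -1.8, 7.2]
width: 0.0288
grip_force: 59.4
```

```bash
cat >> h.py <<'E'
def blob(c):
    s=readout.sense(); im=eyes.capture(c).astype(int); r,g,b=im[...,0],im[...,1],im[...,2]
    y=s["eef_pos"][1]; u0=px(c,[.577,y,.335])
    m=(r>g*1.12)&(g>b*1.25)&(r>90)&(r<g*1.9)
    Y,X=np.nonzero(m); k=(np.abs(X-u0[0])<45)&(np.abs(Y-u0[1])<45)
    wgt=(r-b)[Y[k],X[k]]; 
    return s["clock"],y,np.array([np.average(X[k],weights=wgt),np.average(Y[k],weights=wgt)]),k.sum()
E
python3 - <<'E'
from h import *
s=readout.sense(); print(s)
for c in("scene","side"): 
  for i in range(2):
    b=blob(c); print(c,b, px(c,[.577,b[1],.335]), [px(c,[.577,b[1]-.11*np.sin(t),.225+.11*np.cos(t)]).round(1) for t in(-.3,.3)])
E
```

```text
{'clock': 5.075, 'joint_pos': array([-7.00063595e-01, -8.37630641e-02,  1.88776185e+00, -3.40561115e-04,
        1.33312368e+00, -2.27149865e+00]), 'joint_velocities': array([ 2.82260757e-03,  3.68250581e-05,  2.47441352e-03, -3.67033155e-04,
       -1.18442267e-03,  2.82107304e-03]), 'joint_torque': array([  1.11244563, -25.96811593, -29.35915947,   0.38895861,
        -0.10759339,  -0.03325826]), 'eef_pos': array([ 0.45804068, -0.23873435,  0.24177611]), 'eef_rot': array([-3.1384572 ,  0.00320331, -3.14086946]), 'contact_force': array([-2.13953872, -1.80695894,  7.19604587]), 'wrist_torque': array([-0.07338264,  0.16997762,  0.00116487]), 'grip_force': 59.385793805122375, 'width': 0.028775058020356334}
scene (5.075, np.float64(-0.23873434991144069), array([219.65564819, 271.11129051]), np.int64(384)) [219.93626595 271.47885984] [array([231.9, 263.4]), array([208.1, 281.6])]
scene (5.125, np.float64(-0.2387431836986842), array([219.68763232, 271.14834745]), np.int64(384)) [219.93301471 271.48134503] [array([231.9, 263.4]), array([208.1, 281.6])]
side (5.175, np.float64(-0.2387470386322435), array([313.96729597, 112.2640107 ]), np.int64(77)) [319.10027483 112.16631998] [array([311.4, 117. ]), array([326.5, 110.5])]
side (5.225, np.float64(-0.23875446435853284), array([314.00207561, 112.29755374]), np.int64(78)) [319.1020023  112.16557808] [array([311.4, 117. ]), array([326.5, 110.5])]
```

Scene blob tracking of the brass counterweight predicts its place to about 0.3 px, so it can measure the swing. I draw towards the bar slowly.

jog_arm --motion '[{"fingers": 0.02,"translation": [0,0.005,0],"delta_rot": [0,0,0]},{"fingers": 0.02,"translation": [0,0.008,0],"delta_rot": [0,0,0]},{"fingers": 0.02,"translation": [0,0.009,0],"delta_rot": [0,0,0]},{"fingers": 0.02,"translation": [0,0.009,0],"delta_rot": [0,0,0]},{"fingers": 0.02,"translation": [0,0.008,0],"delta_rot": [0,0,0]},{"fingers": 0.02,"translation": [0,0.008,0],"delta_rot": [0,0,0]},{"fingers": 0.02,"translation": [0,0.007,0],"delta_rot": [0,0,0]},{"fingers": 0.02,"translation": [0,0.006,0],"delta_rot": [0,0,0]},{"fingers": 0.02,"translation": [0,0.006,0],"delta_rot": [0,0,0]},{"fingers": 0.02,"translation": [0,0.006,0],"delta_rot": [0,0,0]}]'

```text
clock: 6.52
eef_pos: [0.4583, -0.1665, 0.2418]
eef_rot: [-3.138, 0.004, -3.141]
contact_force: [0.5, -1.6, 5.5]
width: 0.0286
grip_force: 59.4
```

```bash
cat >> h.py <<'E'
from scipy.optimize import least_squares
def theta(n=1,free=False,log=True):
    out=[]
    for i in range(n):
        t,y,uv,k=blob("scene")
        f=lambda p: px("scene",[.577,y-.11*np.sin(p[0]),.225+.11*np.cos(p[0])])+[-.26,-.35]-uv
        r=least_squares(f,[0.]); out.append((t,y,r.x[0],np.abs(r.fun).max(),k))
        if log: open("log.txt","a").write("%f %f %f\n"%(t,y,r.x[0]))
    return np.array(out)
E
python3 - <<'E'
from h import *
np.set_printoptions(suppress=True,precision=4)
print(theta(3)); s=readout.sense(); print(s["eef_pos"],s["eef_rot"],s["contact_force"])
E
```

```text
[[  6.525   -0.1665  -0.0327   0.2338 356.    ]
 [  6.575   -0.1657  -0.0455   0.1925 364.    ]
 [  6.625   -0.1657  -0.0547   0.2296 361.    ]]
[ 0.4583 -0.1657  0.2418] [-3.1401  0.0041 -3.1402] [-0.1792  2.8681  6.1835]
```

jog_arm --motion '[{"fingers": 0.02,"translation": [0,0.007,0],"delta_rot": [0,0,0]},{"fingers": 0.02,"translation": [0,0.007,0],"delta_rot": [0,0,0]},{"fingers": 0.02,"translation": [0,0.007,0],"delta_rot": [0,0,0]},{"fingers": 0.02,"translation": [0,0.006,0],"delta_rot": [0,0,0]},{"fingers": 0.02,"translation": [0,0.006,0],"delta_rot": [0,0,0]},{"fingers": 0.02,"translation": [0,0.006,0],"delta_rot": [0,0,0]},{"fingers": 0.02,"translation": [0,0.006,0],"delta_rot": [0,0,0]},{"fingers": 0.02,"translation": [0,0.005,0],"delta_rot": [0,0,0]}]'

```text
clock: 7.68
eef_pos: [0.4584, -0.1164, 0.2418]
eef_rot: [-3.139, 0.005, -3.141]
contact_force: [0.5, -2.2, 5.2]
width: 0.0286
grip_force: 59.5
```

```bash
python3 - <<'E'
from h import *
np.set_printoptions(suppress=True,precision=4)
print(theta(2)); s=readout.sense(); print(s["eef_pos"],s["eef_rot"],s["contact_force"])
E
```

```text
[[  7.675   -0.1164  -0.2799   0.4238 338.    ]
 [  7.725   -0.1157  -0.2866   0.3938 346.    ]]
[ 0.4584 -0.1157  0.2418] [-3.14    0.0048 -3.1402] [-0.0582  0.8271  5.0929]
```

jog_arm --motion '[{"fingers": 0.02,"translation": [0,0.004,0],"delta_rot": [0,0,0]},{"fingers": 0.02,"translation": [0,0.003,0],"delta_rot": [0,0,0]}]'

```text
clock: 8.02
eef_pos: [0.4585, -0.1094, 0.2418]
eef_rot: [-3.139, 0.005, -3.141]
contact_force: [1.4, -1.4, 5.5]
width: 0.0286
grip_force: 59.5
```

```bash
python3 - <<'E'
from h import *
np.set_printoptions(suppress=True,precision=4)
print(theta(2))
E
```

```text
[[  8.025   -0.1094  -0.3061   0.3765 334.    ]
 [  8.075   -0.109   -0.3077   0.4212 343.    ]]
```

```bash
cat > plan.py <<'E'
from h import *
from scipy.integrate import solve_ivp
np.set_printoptions(suppress=True,precision=4,linewidth=150)
H=.125
def sim(th,w,d,L,n=10,traj=False):
    v=0.; out=[]
    for x in list(d)+[0.]:
        nv=x/H; w=w-(nv-v)*np.cos(th)/L; v=nv
        if x==0. and len(out)>=len(d): break
        dt=H/n
        for _ in range(n):
            k=-9.81/L*np.sin(th+w*dt/2); th,w=th+w*dt+k*dt*dt/2, w+k*dt
        out.append((th,w))
    return (th,w,out)
def state(o,L):
    "fit free swing to rows of theta(); state at the end of last capture"
    t=o[:,0]; te=t[-1]+.05; om=np.sqrt(9.81/L)
    A=np.c_[np.cos(om*(t-te)),np.sin(om*(t-te))/om]; x=np.linalg.lstsq(A,o[:,2],rcond=None)[0]
    print("fit res",(A@x-o[:,2])); return x
def plan(th,w,y0,yt,L,N,vmax=.3,ymax=.22):
    def f(d):
        a,b,_=sim(th,w,d,L); y=y0+np.cumsum(d); dv=np.diff(np.r_[0,d,0])
        return np.r_[30*a,30*b/3,100*(y[-1]-yt),dv*4,20*np.maximum(0,y-ymax)]
    r=least_squares(f,np.full(N,(yt-y0)/N),bounds=(-vmax*H,vmax*H)); d=r.x.round(3); d[-1]+=0
    a,b,o=sim(th,w,d,L); y=y0+np.cumsum(d)
    print("N",N,"end",a,b,y[-1]); print(d); print("y",y); print("th",np.array(o)[:,0])
    print("foot min after",(y+.185*np.sin(np.array(o)[:,0]))[3:].min()); return d
E
python3 -c "
from plan import *
for N in(16,20,24): plan(-.3,0.,-.105,.139,1.08,N,.35)
"
```

```text
N 16 end 0.0007756568414839964 0.0005916360121376307 0.13999999999999996
[-0.028 -0.032 -0.018  0.007  0.032  0.044  0.044  0.044  0.044  0.044  0.044  0.041  0.022 -0.002 -0.02  -0.021]
y [-0.133 -0.165 -0.183 -0.176 -0.144 -0.1   -0.056 -0.012  0.032  0.076  0.12   0.161  0.183  0.181  0.161  0.14 ]
th [-0.2551 -0.1712 -0.076   0.0074  0.0671  0.1066  0.1311  0.1374  0.1244  0.094   0.0504  0.0025 -0.0286 -0.034  -0.0183  0.0008]
foot min after -0.17463452703951218
N 20 end -0.0004450719355541811 -0.0009573789929896125 0.1399999999999999
[-0.015 -0.016 -0.006  0.012  0.031  0.043  0.044  0.044  0.044  0.044  0.044  0.035  0.019  0.003 -0.008 -0.017 -0.021 -0.019 -0.012 -0.004]
y [-0.12  -0.136 -0.142 -0.13  -0.099 -0.056 -0.012  0.032  0.076  0.12   0.164  0.199  0.218  0.221  0.213  0.196  0.175  0.156  0.144  0.14 ]
th [-0.2663 -0.1948 -0.105  -0.0167  0.0567  0.1114  0.1496  0.1668  0.1608  0.1323  0.0854  0.0345 -0.0067 -0.0325 -0.0438 -0.0409 -0.0286 -0.0141
 -0.0039 -0.0004]
foot min after -0.133098470672222
N 24 end 0.00071126405257194 -0.004789328815910224 0.1399999999999999
[-0.006 -0.006  0.     0.011  0.023  0.034  0.042  0.044  0.044  0.044  0.041  0.032  0.019  0.005 -0.007 -0.017 -0.023 -0.024 -0.02  -0.012 -0.003
  0.005  0.01   0.009]
y [-0.111 -0.117 -0.117 -0.106 -0.083 -0.049 -0.007  0.037  0.081  0.125  0.166  0.198  0.217  0.222  0.215  0.198  0.175  0.151  0.131  0.119  0.116
  0.121  0.131  0.14 ]
th [-0.2741 -0.2102 -0.1223 -0.0272  0.0608  0.1304  0.1746  0.1927  0.1838  0.1494  0.0967  0.0386 -0.0132 -0.0504 -0.0698 -0.0704 -0.0556 -0.0322
 -0.0079  0.0103  0.0189  0.0176  0.0094  0.0007]
foot min after -0.11103888932970139
```

jog_arm --motion '[{"fingers": 0.02,"translation": [0,0.003,0],"delta_rot": [0,0,0]}]'

```text
clock: 8.25
eef_pos: [0.4585, -0.1065, 0.2418]
eef_rot: [-3.139, 0.005, -3.141]
contact_force: [0.5, -2.2, 5.1]
width: 0.0286
grip_force: 59.5
```

```bash
python3 -c "
from plan import *
print(theta(2))"
```

```text
[[  8.25    -0.1065  -0.3089   0.4336 333.    ]
 [  8.3     -0.1061  -0.309    0.4387 333.    ]]
```

jog_arm --motion '[{"fingers": 0.02,"translation": [0,0.003,0],"delta_rot": [0,0,0]}]'

```text
clock: 8.48
eef_pos: [0.4585, -0.1035, 0.2418]
eef_rot: [-3.139, 0.005, -3.141]
contact_force: [1.2, -1.7, 5.3]
width: 0.0285
grip_force: 59.5
```

```bash
sed -i 's/20\*np.maximum(0,y-ymax)\]/20*np.maximum(0,y-ymax),60*np.minimum(0,y-y0)]/' plan.py; python3 -c "
from plan import *
print(theta(2))"
```

```text
[[  8.475   -0.1035  -0.2987   0.4048 337.    ]
 [  8.525   -0.1031  -0.2798   0.3911 341.    ]]
```

```bash
python3 -c "
from plan import *
for N in(20,24): plan(-.257,.52,-.103,.139,1.08,N,.35)
"
```

```text
N 20 end -0.00043659566146753235 -0.0009414238106131845 0.1389999999999999
[-0.    -0.     0.     0.022  0.043  0.044  0.044  0.044  0.044  0.044  0.032  0.009 -0.001 -0.016 -0.034 -0.041 -0.031 -0.007  0.018  0.028]
y [-0.103 -0.103 -0.103 -0.081 -0.038  0.006  0.05   0.094  0.138  0.182  0.214  0.223  0.222  0.206  0.172  0.131  0.1    0.093  0.111  0.139]
th [-0.1757 -0.0698  0.0458  0.1351  0.1868  0.2114  0.2067  0.1731  0.1154  0.0416 -0.0273 -0.0715 -0.0967 -0.0949 -0.0635 -0.017   0.0229  0.0379
  0.025  -0.0004]
foot min after -0.05607674567221001
N 24 end 0.0006768716989856838 -0.00044937658540802894 0.14099999999999996
[ 0.002  0.008  0.017  0.027  0.036  0.042  0.044  0.044  0.041  0.033  0.022  0.009 -0.004 -0.014 -0.022 -0.026 -0.025 -0.02  -0.012 -0.002  0.007
  0.013  0.014  0.01 ]
y [-0.101 -0.093 -0.076 -0.049 -0.013  0.029  0.073  0.117  0.158  0.191  0.213  0.222  0.218  0.204  0.182  0.156  0.131  0.111  0.099  0.097  0.104
  0.117  0.131  0.141]
th [-0.1774 -0.0784  0.0234  0.113   0.1786  0.214   0.2178  0.1913  0.1408  0.0778  0.0137 -0.0404 -0.0772 -0.0942 -0.0907 -0.0709 -0.0421 -0.012
  0.0127  0.0265  0.0285  0.021   0.0097  0.0007]
foot min after -0.02814280466126793
```

Using the N=24 plan: the first 10 rows now, ending at a re-measure.

jog_arm --motion '[{"fingers": 0.02,"translation": [0,0.002,0],"delta_rot": [0,0,0]},{"fingers": 0.02,"translation": [0,0.008,0],"delta_rot": [0,0,0]},{"fingers": 0.02,"translation": [0,0.017,0],"delta_rot": [0,0,0]},{"fingers": 0.02,"translation": [0,0.027,0],"delta_rot": [0,0,0]},{"fingers": 0.02,"translation": [0,0.036,0],"delta_rot": [0,0,0]},{"fingers": 0.02,"translation": [0,0.042,0],"delta_rot": [0,0,0]},{"fingers": 0.02,"translation": [0,0.044,0],"delta_rot": [0,0,0]},{"fingers": 0.02,"translation": [0,0.04,0],"delta_rot": [0,0,0]},{"fingers": 0.02,"translation": [0,0.028,0],"delta_rot": [0,0,0]},{"fingers": 0.02,"translation": [0,0.012,0],"delta_rot": [0,0,0]}]'

```text
clock: 9.82
eef_pos: [0.4593, 0.1547, 0.2418]
eef_rot: [-3.142, 0.009, -3.139]
contact_force: [7.3, -3.3, 2.3]
width: 0.0287
grip_force: 60.2
```

```bash
python3 -c "
from plan import *
o=theta(4); print(o)
for L in(.95,1.08,1.2): print(L,state(o,L), sim(-.257,.52,[.002,.008,.017,.027,.036,.042,.044,.040,.028,.012],L)[:2])
x=state(o,1.08); y=readout.sense()['eef_pos'][1]
for N in(10,14,18): plan(x[0],x[1],y,.139,1.08,N,.3)
"
```

```text
[[  9.825    0.1547   0.0547   0.5604 280.    ]
 [  9.875    0.1557   0.0344   0.5839 282.    ]
 [  9.925    0.1551   0.0168   0.5162 281.    ]
 [  9.975    0.1547  -0.0033   0.5928 280.    ]]
fit res [-0.0007  0.0013 -0.0005 -0.0001]
0.95 [-0.0231 -0.3889] (np.float64(0.06040977337144143), np.float64(-0.37199910529296987))
fit res [-0.0007  0.0012 -0.0005 -0.0001]
1.08 [-0.023  -0.3883] (np.float64(0.10846054103662653), np.float64(-0.3580107509462687))
fit res [-0.0006  0.0012 -0.0005 -0.0001]
1.2 [-0.0229 -0.3878] (np.float64(0.14577006123105618), np.float64(-0.3247130733126061))
fit res [-0.0007  0.0012 -0.0005 -0.0001]
N 10 end 0.09404218192008756 0.12508014542133994 0.1484727250736602
[ 0.037  0.034 -0.037 -0.037 -0.003 -0.002 -0.001  0.001  0.002  0.   ]
y [0.1915 0.2255 0.1885 0.1515 0.1485 0.1465 0.1455 0.1465 0.1485 0.1485]
th [-0.1022 -0.1644 -0.1403 -0.0966 -0.07   -0.0344  0.0051  0.042   0.0722  0.094 ]
foot min after 0.13362398303450093
N 14 end 0.06171464357620266 -0.21185795619545084 0.14847272507366016
[ 0.037  0.037 -0.037 -0.037 -0.005 -0.002 -0.001  0.     0.001  0.002  0.004  0.037 -0.005 -0.037]
y [0.1915 0.2285 0.1915 0.1545 0.1495 0.1475 0.1465 0.1465 0.1475 0.1495 0.1535 0.1905 0.1855 0.1485]
th [-0.1022 -0.1671 -0.1427 -0.0984 -0.069  -0.0327  0.0073  0.0454  0.0762  0.0954  0.0995  0.0599  0.0499  0.0617]
foot min after 0.13630642505335328
N 18 end -0.009421148699713578 -0.049206804746438765 0.1454727250736602
[ 0.037  0.035 -0.002 -0.032 -0.037 -0.001 -0.    -0.     0.     0.     0.001  0.019  0.037  0.018  0.003 -0.013 -0.037 -0.037]
y [0.1915 0.2265 0.2245 0.1925 0.1555 0.1545 0.1545 0.1545 0.1545 0.1545 0.1555 0.1745 0.2115 0.2295 0.2325 0.2195 0.1825 0.1455]
th [-0.1022 -0.1653 -0.1724 -0.1286 -0.0623 -0.0199  0.0245  0.0655  0.0972  0.1154  0.1165  0.0851  0.0256 -0.0203 -0.0498 -0.0579 -0.0362 -0.0094]
foot min after 0.14372983834701594
```

```bash
sed -i 's/np.minimum(0,y-y0)/np.minimum(0,y-.02)/' plan.py; python3 -c "
from plan import *
o=np.loadtxt('log.txt')[-4:]
x=state(o,.95); y=readout.sense()['eef_pos'][1]
for N in(12,16): plan(x[0],x[1],y,.139,.95,N,.3)
"
```

```text
fit res [-0.0007  0.0013 -0.0005 -0.0001]
N 12 end 0.0005707020982431511 8.331456729626652e-05 0.13847272507366015
[ 0.    -0.004 -0.011 -0.017 -0.02  -0.017 -0.011 -0.001  0.01   0.018  0.021  0.016]
y [0.1545 0.1505 0.1395 0.1225 0.1025 0.0855 0.0745 0.0735 0.0835 0.1015 0.1225 0.1385]
th [-0.0686 -0.099  -0.1066 -0.0912 -0.0582 -0.0189  0.0171  0.0402  0.0457  0.0357  0.0169  0.0006]
foot min after 0.07764272011360464
N 16 end -0.0005084265506224166 0.0005911185259340652 0.13947272507366015
[-0.007 -0.013 -0.016 -0.017 -0.015 -0.011 -0.005  0.001  0.006  0.01   0.013  0.013  0.011  0.008  0.005  0.002]
y [0.1475 0.1345 0.1185 0.1015 0.0865 0.0755 0.0705 0.0715 0.0775 0.0875 0.1005 0.1135 0.1245 0.1325 0.1375 0.1395]
th [-0.0614 -0.0838 -0.0898 -0.0805 -0.0605 -0.0349 -0.0099  0.0105  0.0242  0.0298  0.0277  0.0211  0.0133  0.0064  0.0015 -0.0005]
foot min after 0.06864538468184218
```

jog_arm --motion '[{"fingers": 0.02,"translation": [0,-0.007,0],"delta_rot": [0,0,0]},{"fingers": 0.02,"translation": [0,-0.013,0],"delta_rot": [0,0,0]},{"fingers": 0.02,"translation": [0,-0.016,0],"delta_rot": [0,0,0]},{"fingers": 0.02,"translation": [0,-0.017,0],"delta_rot": [0,0,0]},{"fingers": 0.02,"translation": [0,-0.015,0],"delta_rot": [0,0,0]},{"fingers": 0.02,"translation": [0,-0.011,0],"delta_rot": [0,0,0]},{"fingers": 0.02,"translation": [0,-0.005,0],"delta_rot": [0,0,0]},{"fingers": 0.02,"translation": [0,0.001,0],"delta_rot": [0,0,0]},{"fingers": 0.02,"translation": [0,0.006,0],"delta_rot": [0,0,0]},{"fingers": 0.02,"translation": [0,0.01,0],"delta_rot": [0,0,0]}]'

```text
clock: 11.28
eef_pos: [0.4591, 0.086, 0.2418]
eef_rot: [-3.141, 0.007, -3.141]
contact_force: [5.2, -1.7, 5.3]
width: 0.0286
grip_force: 60.5
```

jog_arm --motion '[{"fingers": 0.02,"translation": [0,0.013,0],"delta_rot": [0,0,0]},{"fingers": 0.02,"translation": [0,0.013,0],"delta_rot": [0,0,0]},{"fingers": 0.02,"translation": [0,0.011,0],"delta_rot": [0,0,0]},{"fingers": 0.02,"translation": [0,0.008,0],"delta_rot": [0,0,0]},{"fingers": 0.02,"translation": [0,0.005,0],"delta_rot": [0,0,0]},{"fingers": 0.02,"translation": [0,0.002,0],"delta_rot": [0,0,0]}]'

```text
clock: 12.02
eef_pos: [0.4592, 0.1385, 0.2418]
eef_rot: [-3.141, 0.008, -3.14]
contact_force: [5.8, -1.8, 4.8]
width: 0.029
grip_force: 60.4
```

```bash
python3 -c "
from plan import *
o=theta(10); print(o)
print(state(o,.95),readout.sense()['eef_pos'])
# check calibration of plumb by circle fit incl. constant
t=o[:,0]-o[-1,0]-.05; om=np.sqrt(9.81/.95); A=np.c_[np.cos(om*t),np.sin(om*t)/om,np.ones(len(t))]; print(np.linalg.lstsq(A,o[:,2],rcond=None)[0])
im=save('scene','s2'); cv2.imwrite('pics/s2c.png',cv2.resize(im[150:330,240:440,::-1],None,fx=3.3,fy=3.3,interpolation=cv2.INTER_CUBIC))
"
```

```text
[[ 12.025    0.1385   0.0079   0.5471 288.    ]
 [ 12.075    0.1387   0.0065   0.5453 286.    ]
 [ 12.125    0.1387   0.0049   0.5508 287.    ]
 [ 12.175    0.1387   0.0036   0.5763 285.    ]
 [ 12.225    0.1387  -0.0004   0.5919 281.    ]
 [ 12.275    0.1387  -0.0019   0.5587 283.    ]
 [ 12.325    0.1387  -0.0046   0.5816 284.    ]
 [ 12.375    0.1387  -0.0091   0.5867 287.    ]
 [ 12.425    0.1387  -0.0116   0.5863 287.    ]
 [ 12.475    0.1386  -0.0161   0.5658 284.    ]]
fit res [ 0.0022  0.001   0.     -0.0015 -0.0003 -0.0017 -0.0017  0.0002  0.0004  0.0028]
[-0.015  -0.0306] [0.4592 0.1387 0.2418]
[-0.0053 -0.0685 -0.0138]
```

View pics/s2c.png

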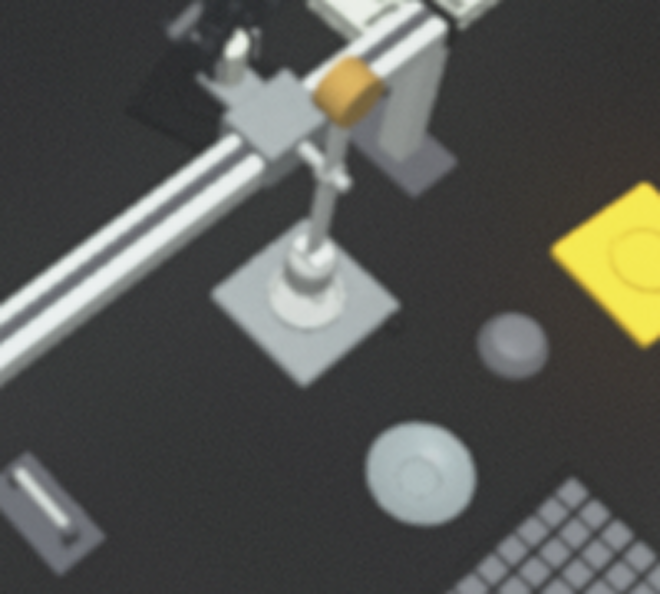

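The pot hangs nearly over the grey seat at crop (307,290), and the residual swing is small. I watch one period to find the plumb offset and the period.

```bash
python3 -c "
from plan import *
save('side','d2')
D=[]
for i in range(38):
    t,y,uv,k=blob('scene'); D.append([t,y,*uv])
D=np.array(D); np.save('D.npy',D)
def f(p):
    x,c,a,b,om=p; t=D[:,0]-D[0,0]; th=c+a*np.cos(om*t)+b*np.sin(om*t)
    P=np.array([px('scene',[x,y-.11*np.sin(h),.225+.11*np.cos(h)]) for y,h in zip(D[:,1],th)])+[-.26,-.35]-D[:,2:]
    return np.r_[P.ravel(),(om-3.2)*1]
r=least_squares(f,[.578,0,0,.01,3.2]); print(r.x,np.abs(r.fun).max(),np.sqrt(np.mean(r.fun**2)))
x,c,a,b,om=r.x; t=D[-1,0]+.05-D[0,0]; print('state', a*np.cos(om*t)+b*np.sin(om*t), om*(-a*np.sin(om*t)+b*np.cos(om*t)), 'L',9.81/om**2, readout.sense()['clock'],D[:,1].mean())
im=cv2.imread('pics/d2.png'); cv2.imwrite('pics/d2c.png',cv2.resize(im[80:300,130:350],None,fx=2.7,fy=2.7,interpolation=cv2.INTER_CUBIC))
"
```

```text
[ 0.5788 -0.0114 -0.0124 -0.0194  3.1125] 0.08748321733361131 0.02889594654221508
state -0.004568982310667334 -0.07020292661236084 L 1.0126179084231182 14.525 0.13866682148693718
```

View pics/d2c.png

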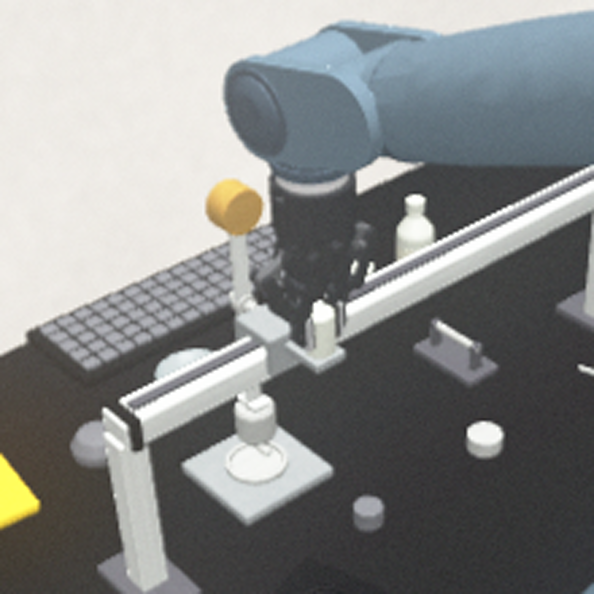

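The side view shows the pin at crop (265,450) over the collar at (256,463), with nothing else touched. I measure the seat centre precisely in both views, relative to the counterweight.

```bash
python3 -c "
from plan import *
def cen(c,f,u0,lo):
    im=cv2.imread(f).astype(float); g=im.mean(2); u,v=map(int,u0)
    w_=cv2.resize(g[v-40:v+40,u-40:u+40],None,fx=8,fy=8,interpolation=cv2.INTER_CUBIC)
    for th in lo:
        m=(w_>th).astype(np.uint8); n,l,s,ce=cv2.connectedComponentsWithStats(m); k=l[320,320]
        cs,_=cv2.findContours((l==k).astype(np.uint8),cv2.RETR_EXTERNAL,cv2.CHAIN_APPROX_NONE); ct=max(cs,key=cv2.contourArea); h=cv2.convexHull(ct); M=cv2.moments(h); e=((M['m10']/M['m00']+.5)/8-.5+u-40,(M['m01']/M['m00']+.5)/8-.5+v-40)
        print(c,th,k,cv2.contourArea(h)/64,np.round(e,2),[onplane(c,e,z).round(4)[:2] for z in(.012,.022)])
    print(g[v,u-40:u+40:4].round())
cen('scene','pics/scene0.png',(333,240),(110,140,180,190,200,205))
cen('side','pics/side0.png',(225,251),(110,140,180,190,200,205))
"
python3 -c "
from plan import *
# current swing state + side counterweight
b=blob('side'); x=.5788
f=lambda p: px('side',[x+p[1],b[1]+p[0],.335])-b[2]
print('side cw',b,least_squares(f,[0,0]).x)
"
```

```text
scene 110 4 1546.8515625 [331.93 240.78] [array([0.5821, 0.1388]), array([0.5852, 0.1343])]
scene 140 3 1443.078125 [331.91 240.7 ] [array([0.5818, 0.139 ]), array([0.5849, 0.1345])]
scene 180 7 479.8984375 [331.59 237.32] [array([0.5732, 0.1461]), array([0.5764, 0.1416])]
scene 190 3 368.234375 [332.47 238.43] [array([0.5775, 0.1455]), array([0.5807, 0.141 ])]
scene 200 3 268.3515625 [332.31 239.86] [array([0.5806, 0.1418]), array([0.5837, 0.1373])]
scene 205 3 248.7578125 [332.22 239.93] [array([0.5806, 0.1414]), array([0.5837, 0.137 ])]
[ 57.  55.  56. 139. 183. 181. 182. 189. 216. 216. 216. 214. 205. 181. 178. 177. 167.  61.  55.  53.]
side 110 2 1219.1171875 [224.8  253.55] [array([0.5723, 0.146 ]), array([0.5627, 0.1525])]
side 140 3 1150.78125 [224.8  253.25] [array([0.5733, 0.1452]), array([0.5637, 0.1517])]
side 180 10 1046.90625 [224.73 252.75] [array([0.5752, 0.144 ]), array([0.5656, 0.1505])]
side 190 17 1020.734375 [224.75 252.67] [array([0.5755, 0.1437]), array([0.5659, 0.1502])]
side 200 3 984.2578125 [224.77 252.54] [array([0.5759, 0.1433]), array([0.5663, 0.1498])]
side 205 4 616.2109375 [229.53 249.14] [array([0.5784, 0.1236]), array([0.5688, 0.1303])]
[143.  61.  62. 112. 203. 204. 207. 212. 236. 236. 238. 239. 236. 200. 208. 207. 197.  56.  61.  57.]
side cw (14.525, np.float64(0.13868102833596457), array([216.3069, 155.8527]), np.int64(313)) [0.0014 0.0001]
```

```bash
python3 -c "
from plan import *
T=[]
for c,f,u0 in(('scene','pics/scene0.png',(332,240)),('side','pics/side0.png',(225,252))):
    im=cv2.imread(f); u,v=u0; k=10; w_=cv2.resize(im[v-27:v+27,u-33:u+34],None,fx=k*.59,fy=k*.59,interpolation=cv2.INTER_CUBIC); k*=.59
    def line(P,col):
        q=np.array([(px(c,p)-[u-33,v-27]+.5)*k-.5 for p in P]); cv2.polylines(w_,[np.round(q*16).astype(np.int32)],True,col,1,cv2.LINE_AA,4)
    X,Y=.5788,.140; a=np.linspace(0,6.283,60)
    line([[X+.034*np.cos(t),Y+.034*np.sin(t),.022] for t in a],(0,0,255))
    line([[X+s*.06,Y+r*.06,.012] for s,r in((1,1),(1,-1),(-1,-1),(-1,1))],(255,0,0))
    line([[X+s*.06,Y+r*.06,.0] for s,r in((1,1),(1,-1),(-1,-1),(-1,1))],(0,160,0))
    T.append(w_)
cv2.imwrite('pics/ov.png',np.hstack(T)); print(np.hstack(T).shape)
"
```

```text
(319, 790, 3)
```

View pics/ov.png

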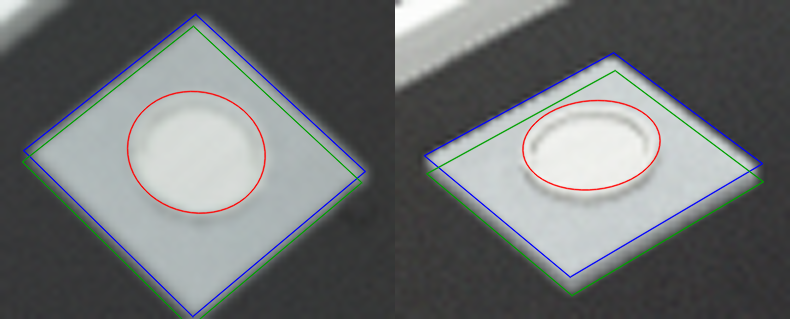

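The overlay at (0.5788, 0.140) matches the seat plate in both views to about 1 mm, and the pivot is at y≈0.140. Only the residual swing is left to damp.

```bash
sed -i 's/d=r.x.round(3); d\[-1\]+=0/d=(r.x*2).round(3)\/2/' plan.py; python3 -c "
from plan import *
a,b,_=sim(-.0046,-.0702,[0],1.01); om=np.sqrt(9.81/1.01); c,s=np.cos(om*.05),np.sin(om*.05)
a,b=-.0046*c-.0702*s/om, -.0702*c+.0046*om*s; print(readout.sense()['clock'],a,b)
for N in(8,10,14): plan(a,b,.1387,.1387,1.01,N,.3)
"
```

```text
14.575 -0.008040076072249772 -0.06712448833768082
N 8 end -0.00021195548042510999 0.0019007850314881197 0.1387
[ 0.01    0.004  -0.0065 -0.013  -0.012  -0.0035  0.008   0.013 ]
y [0.1487 0.1527 0.1462 0.1332 0.1212 0.1177 0.1257 0.1387]
th [-0.0253 -0.0329 -0.0255 -0.008   0.0097  0.0178  0.0121 -0.0002]
foot min after 0.1209943486351847
N 10 end 0.00012365606644442308 -0.0006931752326058069 0.1382
[ 0.003   0.0015 -0.002  -0.0055 -0.007  -0.0055 -0.0015  0.003   0.007   0.0065]
y [0.1417 0.1432 0.1412 0.1357 0.1287 0.1232 0.1217 0.1247 0.1317 0.1382]
th [-0.0185 -0.0248 -0.0239 -0.0161 -0.0045  0.0064  0.0125  0.0123  0.0065  0.0001]
foot min after 0.12400978581032697
N 14 end -0.00023349565763466874 -0.00027195130967425964 0.1387
[-0.001  -0.002  -0.003  -0.003  -0.0025 -0.002  -0.001   0.0005  0.0015  0.0025  0.003   0.003   0.0025  0.0015]
y [0.1377 0.1357 0.1327 0.1297 0.1272 0.1252 0.1242 0.1247 0.1262 0.1287 0.1317 0.1347 0.1372 0.1387]
th [-0.0147 -0.0181 -0.0179 -0.015  -0.0103 -0.0046  0.0009  0.0047  0.0069  0.0071  0.0058  0.0035  0.0013 -0.0002]
foot min after 0.12435390565302745
```

jog_arm --motion '[{"fingers": 0.02,"translation": [0,-0.001,0],"delta_rot": [0,0,0]},{"fingers": 0.02,"translation": [0,-0.002,0],"delta_rot": [0,0,0]},{"fingers": 0.02,"translation": [0,-0.003,0],"delta_rot": [0,0,0]},{"fingers": 0.02,"translation": [0,-0.003,0],"delta_rot": [0,0,0]},{"fingers": 0.02,"translation": [0,-0.0025,0],"delta_rot": [0,0,0]},{"fingers": 0.02,"translation": [0,-0.002,0],"delta_rot": [0,0,0]},{"fingers": 0.02,"translation": [0,-0.001,0],"delta_rot": [0,0,0]},{"fingers": 0.02,"translation": [0,0.0005,0],"delta_rot": [0,0,0]},{"fingers": 0.02,"translation": [0,0.0015,0],"delta_rot": [0,0,0]},{"fingers": 0.02,"translation": [0,0.0025,0],"delta_rot": [0,0,0]}]'

```text
clock: 15.82
eef_pos: [0.4592, 0.1282, 0.2418]
eef_rot: [-3.141, 0.008, -3.141]
contact_force: [5.9, -1.2, 4.2]
width: 0.0286
grip_force: 60.5
```

jog_arm --motion '[{"fingers": 0.02,"translation": [0,0.003,0],"delta_rot": [0,0,0]},{"fingers": 0.02,"translation": [0,0.003,0],"delta_rot": [0,0,0]},{"fingers": 0.02,"translation": [0,0.0025,0],"delta_rot": [0,0,0]},{"fingers": 0.02,"translation": [0,0.0015,0],"delta_rot": [0,0,0]}]'

```text
clock: 16.32
eef_pos: [0.4592, 0.1383, 0.2418]
eef_rot: [-3.141, 0.008, -3.141]
contact_force: [5.8, -2.8, 3.6]
width: 0.0284
grip_force: 60.5
```

```bash
cat > osc.py <<'E'
from plan import *
import sys
D=np.array([[b[0],b[1],*b[2]] for b in (blob('scene') for i in range(int(sys.argv[1])))])
def f(p):
    c,a,b=p; om=3.11; t=D[:,0]-D[-1,0]-.05; th=c+a*np.cos(om*t)+b*np.sin(om*t)
    P=np.array([px('scene',[.5788,y-.11*np.sin(h),.225+.11*np.cos(h)]) for y,h in zip(D[:,1],th)])+[-.26,-.35]-D[:,2:]
    return np.r_[P.ravel(),(c+.0114)*50]
r=least_squares(f,[-.0114,0,0]); s=readout.sense()
print('c',r.x[0],'state',r.x[1],r.x[2]*3.11,'amp',np.hypot(r.x[1],r.x[2]),'rms',np.sqrt(np.mean(r.fun**2)),s['clock'],s['eef_pos'])
for N in(10,14): plan(r.x[1],r.x[2]*3.11,s['eef_pos'][1],.1387,1.01,N)
E
python3 osc.py 24
```

```text
c -0.011339657131422008 state 0.0015613910253348831 -0.006786203538064987 amp 0.0026831555081516753 rms 0.03923831049088461 17.525 [0.4592 0.1384 0.2418]
N 10 end 0.00025043515151530277 -0.0006969904728321855 0.13844637938881513
[ 0.001   0.001   0.     -0.0005 -0.001  -0.001  -0.0005 -0.      0.0005  0.0005]
y [0.1394 0.1404 0.1404 0.1399 0.1389 0.1379 0.1374 0.1374 0.1379 0.1384]
th [-0.0003 -0.0022 -0.0028 -0.0024 -0.0012  0.0001  0.001   0.0012  0.0008  0.0003]
foot min after 0.13762960906154365
N 14 end -0.0003955542825271968 0.0027753661206134173 0.13844637938881513
[ 0.      0.      0.     -0.     -0.0005 -0.0005 -0.0005 -0.0005 -0.      0.      0.0005  0.0005  0.0005  0.0005]
y [0.1384 0.1384 0.1384 0.1384 0.1379 0.1374 0.1369 0.1364 0.1364 0.1364 0.1369 0.1374 0.1379 0.1384]
th [ 0.0006 -0.0004 -0.0014 -0.0022 -0.0021 -0.0018 -0.0011 -0.0003  0.      0.0004  0.0002 -0.     -0.0002 -0.0004]
foot min after 0.13638263242689705
```

Residual amplitude is 2.7 mrad (0.5 mm at the foot). I hold for over four seconds.

jog_arm --motion '[{"fingers": 0.02,"translation": [0,0,0],"delta_rot": [0,0,0]},{"fingers": 0.02,"translation": [0,0,0],"delta_rot": [0,0,0]},{"fingers": 0.02,"translation": [0,0,0],"delta_rot": [0,0,0]},{"fingers": 0.02,"translation": [0,0,0],"delta_rot": [0,0,0]},{"fingers": 0.02,"translation": [0,0,0],"delta_rot": [0,0,0]},{"fingers": 0.02,"translation": [0,0,0],"delta_rot": [0,0,0]},{"fingers": 0.02,"translation": [0,0,0],"delta_rot": [0,0,0]},{"fingers": 0.02,"translation": [0,0,0],"delta_rot": [0,0,0]},{"fingers": 0.02,"translation": [0,0,0],"delta_rot": [0,0,0]},{"fingers": 0.02,"translation": [0,0,0],"delta_rot": [0,0,0]}]' --squeeze 60

```text
clock: 18.77
eef_pos: [0.4592, 0.1384, 0.2418]
eef_rot: [3.141, 0.008, -3.141]
contact_force: [6.6, -1.0, 4.7]
width: 0.0285
grip_force: 60.4
```

jog_arm --motion '[{"fingers": 0.02,"translation": [0,0,0],"delta_rot": [0,0,0]},{"fingers": 0.02,"translation": [0,0,0],"delta_rot": [0,0,0]},{"fingers": 0.02,"translation": [0,0,0],"delta_rot": [0,0,0]},{"fingers": 0.02,"translation": [0,0,0],"delta_rot": [0,0,0]},{"fingers": 0.02,"translation": [0,0,0],"delta_rot": [0,0,0]},{"fingers": 0.02,"translation": [0,0,0],"delta_rot": [0,0,0]},{"fingers": 0.02,"translation": [0,0,0],"delta_rot": [0,0,0]},{"fingers": 0.02,"translation": [0,0,0],"delta_rot": [0,0,0]},{"fingers": 0.02,"translation": [0,0,0],"delta_rot": [0,0,0]},{"fingers": 0.02,"translation": [0,0,0],"delta_rot": [0,0,0]}]'

```text
clock: 20.02
eef_pos: [0.4592, 0.1384, 0.2418]
eef_rot: [3.141, 0.008, -3.141]
contact_force: [6.5, -1.3, 3.8]
width: 0.0286
grip_force: 60.4
```

jog_arm --motion '[{"fingers": 0.02,"translation": [0,0,0],"delta_rot": [0,0,0]},{"fingers": 0.02,"translation": [0,0,0],"delta_rot": [0,0,0]},{"fingers": 0.02,"translation": [0,0,0],"delta_rot": [0,0,0]},{"fingers": 0.02,"translation": [0,0,0],"delta_rot": [0,0,0]},{"fingers": 0.02,"translation": [0,0,0],"delta_rot": [0,0,0]},{"fingers": 0.02,"translation": [0,0,0],"delta_rot": [0,0,0]},{"fingers": 0.02,"translation": [0,0,0],"delta_rot": [0,0,0]},{"fingers": 0.02,"translation": [0,0,0],"delta_rot": [0,0,0]},{"fingers": 0.02,"translation": [0,0,0],"delta_rot": [0,0,0]},{"fingers": 0.02,"translation": [0,0,0],"delta_rot": [0,0,0]}]'

```text
clock: 21.28
eef_pos: [0.4592, 0.1384, 0.2418]
eef_rot: [3.141, 0.008, -3.141]
contact_force: [6.3, 0.1, 4.9]
width: 0.0283
grip_force: 60.4
```

```bash
python3 osc.py 16 | head -1
```

```text
c -0.011374334633826097 state -0.0020762975397063546 -0.0041413518642185185 amp 0.0024666242111692142 rms 0.03483688754507175 22.075 [0.4592 0.1384 0.2418]
```

It has been still from 16.3 s to 22.1 s, well over four seconds. I open the fingers, then lift straight up.

jog_arm --motion '[{"fingers": 0.036,"translation": [0,0,0],"delta_rot": [0,0,0]},{"fingers": 0.05,"translation": [0,0,0],"delta_rot": [0,0,0]},{"fingers": 0.07,"translation": [0,0,0],"delta_rot": [0,0,0]},{"fingers": 0.075,"translation": [0,0,0],"delta_rot": [0,0,0]},{"fingers": 0.075,"translation": [0,0,-0.01],"delta_rot": [0,0,0]},{"fingers": 0.075,"translation": [0,0,-0.03],"delta_rot": [0,0,0]},{"fingers": 0.075,"translation": [0,0,-0.03],"delta_rot": [0,0,0]},{"fingers": 0.075,"translation": [0,0,-0.03],"delta_rot": [0,0,0]},{"fingers": 0.075,"translation": [0,0,0],"delta_rot": [0,0,0]}]'

```text
clock: 23.2
eef_pos: [0.4579, 0.1387, 0.3424]
eef_rot: [3.14, 0.006, -3.141]
contact_force: [0.0, 0.1, 0.0]
width: 0.0748
grip_force: 0.0
```

```bash
sed -e "s/b\[1\],\*b/.1384,*b/" osc.py > osc2.py; python3 osc2.py 14 | head -1; python3 -c "
from plan import *
s=readout.sense();print(s['contact_force'],s['clock'],s['width'],s['eef_pos'],s['joint_velocities'])"
```

```text
c -0.011236448420715023 state -0.0006289575368811725 -0.005716066979725326 amp 0.001942600832719488 rms 0.04128020140670142 23.9 [0.4567 0.1386 0.3389]
[ 0.1477 -0.4715 -0.3216] 23.9 0.07475885035266477 [0.4567 0.1386 0.3389] [-0.0004 -0.001   0.0001  0.0005 -0.0012 -0.0004]
```

The carriage has not moved, the swing is 2 mrad and the robot is clear, so I hand the job in.

```bash
python3 -c "
from workcell import hand_in
print(hand_in())"
```

```text
the job is handed in; nothing more can be done
None
```

The pot hangs over the seat, within about 1–2 mm by two camera views and swinging about 2 mrad; it was held still for over 5 s, then the post was released, the gripper lifted clear, and the job handed in at about 24 s (no verdict was returned).

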